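# Rinse the beakers and rack them

### The job

Use the reach hook to drag the empty beaker rack towards you until it stands wholly on the ribbed steel draining panel, and stand the hook back on its rubber mat. Then take the upside-down beakers in turn from right to left as seen from the robot (nearest the rinser first): keeping each one mouth down, press it onto the rinser's sprung round pad until the pad is fully down, keep it down for three seconds, then set it, still mouth down, in a rack pocket of its own. Leave the other kitchen things where they are.

Things in the scene. Friction and masses are not known exactly. Their poses are not given: they have to be found in the camera images.
- cup_1: Rightmost of the places of up to three identical white straight-sided plastic beakers standing mouth down in a row on the counter at the robot's left (may be absent): diameter 64 mm, height 110 mm, wall 3 mm, 0.12 kg. Origin: centre of the mouth rim on the underside; z points up towards the closed end while it stands mouth down.
- cup_2: Middle of the places of up to three identical white straight-sided plastic beakers standing mouth down in a row on the counter at the robot's left (may be absent): diameter 64 mm, height 110 mm, wall 3 mm, 0.12 kg. Origin: centre of the mouth rim on the underside; z points up towards the closed end while it stands mouth down.
- cup_3: Leftmost of the places of up to three identical white straight-sided plastic beakers standing mouth down in a row on the counter at the robot's left (may be absent): diameter 64 mm, height 110 mm, wall 3 mm, 0.12 kg. Origin: centre of the mouth rim on the underside; z points up towards the closed end while it stands mouth down.
- rack: Loose grey plastic rack, an open box 88 mm (x) by 256 mm (y), 42 mm high, walls and floor 4 mm, about 0.6 kg; two walls divide it into three pockets in a row along y, each about 80 by 80 mm inside. It starts some 0.16 m beyond the panel, its long side roughly across the robot's x. Origin: centre of the underside; the near long wall is at its -x, inner face at x = -40 mm.
- pocket_1 (a point): Centre of the inner floor of rack pocket 1 (4 mm above the rack's underside; pockets 84 mm apart along the rack's y, pocket 1 at +y, 2 in the middle, 3 at -y).
- pocket_2 (a point): Centre of the inner floor of rack pocket 2 (4 mm above the rack's underside; pockets 84 mm apart along the rack's y, pocket 1 at +y, 2 in the middle, 3 at -y).
- pocket_3 (a point): Centre of the inner floor of rack pocket 3 (4 mm above the rack's underside; pockets 84 mm apart along the rack's y, pocket 1 at +y, 2 in the middle, 3 at -y).
- panel: Ribbed steel draining panel let flush into the counter (flat, about 1 mm, things slide over it), 170 mm (x) by 340 mm (y). Origin: its centre.
- hook: Loose steel reach hook, 0.22 kg, standing like a low bridge: a level bar 250 mm long (x), 20 mm wide, 20 mm high, its centre line 65 mm above the underside, black grip in the middle. At each end a plate 6 mm thick turned down to the underside: at x = +122 mm (far end) the hooking paddle, 44 mm wide, at x = -122 mm a foot 60 mm wide. Origin: middle of the underside. Grip the bar from above.
- mat: Fixed black rubber mat 300 mm (x) by 110 mm (y), 2 mm thick, on the robot's right, where the hook starts. Origin: centre of its underside.
- pad (a joint): Travel of the rinser's sprung pad, 0 (up) to 0.015 m (fully down, on its stop); needs about 5 N to begin and 13 N to reach the stop, and springs back when let go.
- pad_top (a point): Centre of the top face of the rinser's round pad, 84 mm across, grey with black ribs and a small nozzle (12 mm high, goes into the beaker's mouth, offers no contact); 64 mm above the counter when up. The rinser around it is a fixed open steel tray 120 by 120 mm, 38 mm high.
- jug: Bystander: clear lidded jug, about 105 mm across, 198 mm high. Origin: centre of the underside.
- sugar_jar: Bystander: glass jar, 68 mm across, 110 mm high. Origin: centre of the underside.
- mug: Bystander: white mug, 76 mm across, 90 mm high. Origin: centre of the underside.
- salt: Bystander: steel salt cellar, 48 mm across, 90 mm high. Origin: centre of the underside.
- tea_tin: Bystander: tea tin, 80 by 70 mm, 80 mm high. Origin: centre of the underside.
- juice_can: Bystander: can, 66 mm across, 115 mm high. Origin: centre of the underside.
Not all that is in view belongs to the job. What is shaped like the cup_1 but red is not meant. Leave any pink look-alike of the cup_3 alone.

How it is judged:
By the outcome, as a careful person would: the job done as asked, in the order asked, and still so for the second after the job is handed in, with the robot touching nothing.
Of cup_1, cup_2, cup_3 only 2 to 3 are there at a start; the rules pass over those that are not, and their reading is None.
At some moment in a run one of rack may be knocked a few centimetres aside while the robot is not near it.
Once in a run the grip may slacken for a moment while it holds something.
It also fails if it takes over 210 s, if anything falls off the work surface, if the arm or the gripper's body presses on something with over 40 N, if the wrist force passes 120 N, or if a joint passes its speed limit or range.

### The arm

A 6-joint arm with a two-finger parallel gripper is mounted at the origin on the work surface. World frame = base frame: x ahead of the robot, y to its left, z up, the work surface at z = 0. Lengths are in mm, angles in rad, forces in N, time in s.
With the tool pointing down it reaches from about 300 to 775 mm from the base axis. Payload 14.6 kg.
Tool frame: the origin (TCP) lies between the finger pads; the fingertips stand 25 mm ahead of it and the grasp point (between the pads) lies 6 mm ahead of it; z points along the fingers, y is the line along which they close (so a half turn about z gives the same grasp; the last joint's range is limited). The gripper opens to 94 mm and grips with 3 to 60 N. Pads are 16 mm wide; open, the fingers measure 119 mm over their backs; the gripper's body (75 mm by 177 mm) begins 78 mm behind the grasp point.
Start: joints at [1.233, 0.3, 1.521, -0, 1.321, -0.067], TCP at [147.124, 529.947, 230.446] pointing down, gripper open.
Joint ranges: [-3.03, 3.03], [-0.79, 2.21], [0.23, 2.52], [-1.04, 4.18], [0, 3.07], [-2.55, 2.55]. Speed limits (rad/s): [2.22, 2.22, 2.57, 3.14, 3.14, 3.14].

### API

Orientations are given as [roll, pitch, yaw] about the fixed x, y, z axes, in that order (R = Rz(yaw) Ry(pitch) Rx(roll)).
In Python, from cell import manip gives the robot as it stands. The module is installed in compiled form; this text tells all that it offers.
- The arm moves only by the tool step_arm, never from a script. Its argument "series" is one flat list of numbers, 5 for each row, row after row: the shift along the world's x, y, z in mm, then the turn about the world's z in rad, then the closure, from 0 (fully open) to 1 (shut). In form: [dx, dy, dz, spin, jaw, dx, dy, dz, spin, jaw, ...]. A call has 1 to 20 rows; each row shifts and turns the commanded pose from where the row before left it; what a row does not reach is not made up. A row lasts 1/8 s, in which the tool goes at most 62.5 mm and 10.7 degrees, less where a joint would pass 70% of its speed; a pose out of reach is approached as far as the arm can. A call is refused whole if a number of a shift passes 62.5 or a number of a turn 0.188, either way. A call with a gripper value outside its range is refused whole. The fingers move at their own pace and stop on an object; "squeeze" is the grip in N (left out, the last holds). Time passes only in rows, so rows that do not move let the fingers close. It gives the time, the measured TCP pose, the force, the opening and the grip force at its end, in the units of the state.
- manip.read_state(): the state, without advancing time (a new reading comes with each control period).
- manip.camera(name): name is "scene" or "side" or "wrist"; returns (picture, depth): 384x512x3 uint8, blue, green, red; 384x512 float32, mm along the optical axis (not along the pixel's ray), 0 where there is no reading.
- manip.camera_info(name): a dict with "fovy" (degrees; the focal length in pixels is half the picture's height over the tangent of half this angle, whatever the lens; pixels are square), "cx", "cy" (the principal point, pixels), "eye" and "orientation" of the camera in the world. Camera axes: x right, y down, z forward; pixel columns grow to the right and rows downward; lengths in mm; the calibration is good to about 2 mm. A picture is of the moment at which its call begins: read the wrist's pose just before it. camera_info takes no time and is no camera call; for the wrist camera it gives the pose at the moment of the call.
- manip.sign_off(): hands the job in; it is judged then, once.
The state is a dict: "clock": time; "joints": joint angles; "qd": joint speeds; "effort": joint torques, N m; "eef_pos": TCP position; "eef_rot": TCP orientation; "wrist_force": force on the tool from outside, world axes, zero at the start; "moment": the same for the moment, N m; "finger_gap": finger opening in mm; "finger_force": force on a finger pad.
Only numpy, scipy, OpenCV 4.12 (cv2) and the standard library are available. Lean on these libraries where they do the work, as an engineer would, in place of code of your own. Each camera call takes 0.05 s, during which the arm holds its last target. There are 200 camera calls.

## Working session

There is one attempt and no reset: what is moved stays moved. The work goes in short steps, Python scripts to look and compute and a tool call to move; the robot and the scene stay as the last step left them, time stands still between calls to the robot, and variables do not carry over. Pictures are saved under pics/ and viewed, at most 14 in all, crops included, and the job is handed in when it is done.

Besides the shell and the picture viewer there is one more tool, called after "Call:" in YAML: its name, and indented under it one key for each argument. step_arm: Moves the arm, as the interface text tells. Its arguments: {"type":"object","properties":{"series":{"type":"array"},"squeeze":{"type":"number"}},"required":["series"]}

```bash
mkdir -p pics; cat > h.py <<'E'
from cell import manip
import numpy as np, cv2
from scipy.spatial.transform import Rotation as Ro
def grab(n):
    i=manip.camera_info(n); p,d=manip.camera(n); return i,p,d
def R(i):
    o=np.array(i["orientation"],float)
    return o if o.shape==(3,3) else Ro.from_euler('xyz',o).as_matrix()
def f(i,p): return p.shape[0]/2/np.tan(np.radians(i["fovy"])/2)
def pts(i,p,d):
    v,u=np.mgrid[:p.shape[0],:p.shape[1]]; F=f(i,p)
    c=np.stack([(u-i["cx"])/F*d,(v-i["cy"])/F*d,d],-1)
    return c@R(i).T+np.array(i["eye"])
def ray(i,p,u,v,z):
    r=R(i)@np.array([(u-i["cx"])/f(i,p),(v-i["cy"])/f(i,p),1]); e=np.array(i["eye"]); return e+r*(z-e[2])/r[2]
E
python3 - <<'E'
from h import *
print(manip.read_state())
for n in ("scene","side","wrist"):
    i,p,d=grab(n); print(n,i); cv2.imwrite(f"pics/{n}0.png",p); np.savez(f"/tmp/{n}0.npz",p=p,d=d,P=pts(i,p,d))
E
```

```text
{'clock': 0.0, 'joints': array([ 1.23338371e+00,  3.00468676e-01,  1.52158542e+00, -1.86143963e-05,
        1.32064627e+00, -6.65865678e-02]), 'qd': array([-8.96390923e-04, -8.11366584e-05,  3.20200973e-04, -7.86130453e-04,
        1.56446827e-03, -1.71811349e-03]), 'effort': array([ 2.68222779e-03, -5.31811595e+01, -3.52730584e+01,  7.09373178e-02,
        2.44394486e-02, -8.52377752e-05]), 'eef_pos': array([147.0660662 , 529.74163297, 229.8857943 ]), 'eef_rot': array([-3.14048619e+00, -5.57144698e-05,  2.87077120e+00]), 'wrist_force': array([ 0.13998438,  0.05454715, -0.89088434]), 'moment': array([-0.01813894,  0.01871901,  0.00888882]), 'finger_force': 0.0, 'finger_gap': 94.04251980994228}
scene {'fovy': 56.72517979224237, 'cx': 260.37278982630545, 'cy': 193.81752586380134, 'eye': array([1125.09258962,  300.70393897,  777.88327916]), 'orientation': array([-2.45548662, -0.00994073,  2.03921248])}
side {'fovy': 48.05843761485715, 'cx': 252.98116989013096, 'cy': 195.0579351793844, 'eye': array([  199.22939636, -1106.79641378,   959.05391371]), 'orientation': array([-2.20343319, -0.01148457, -0.31989446])}
wrist {'fovy': 68.56849071644595, 'cx': 255.88336501864114, 'cy': 193.50308825692719, 'eye': array([ 77.86197984, 549.51210348, 384.9339735 ]), 'orientation': array([2.88932728e+00, 5.86129724e-04, 1.30081231e+00])}
```

View pics/scene0.png

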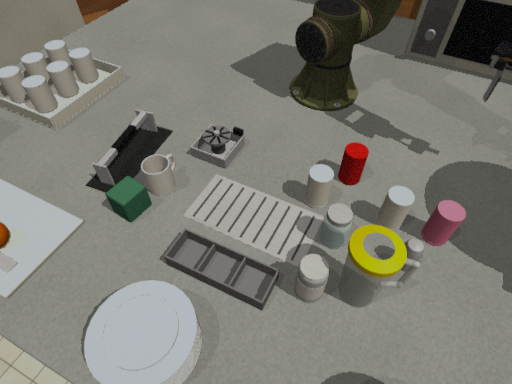

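View pics/side0.png

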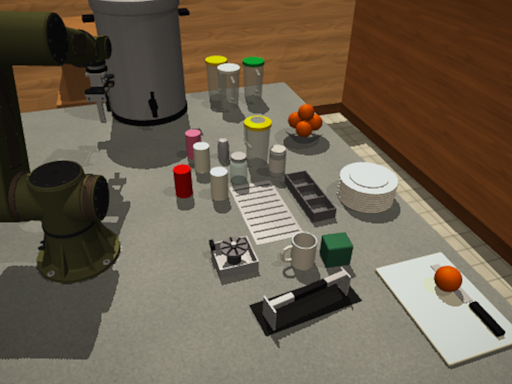

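View pics/wrist0.png

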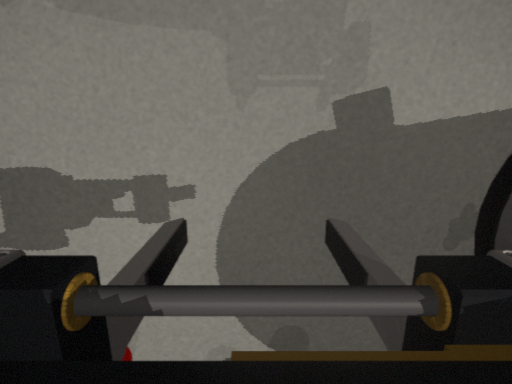

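Scene view: robot at the top; white beakers at (319,187) and (396,208), red look-alike (352,164), pink (443,223), sugar jar (337,226), a lidded jar/can (312,278), salt (413,252), jug (376,265), a tray of spare cups top left (45,75). Hook (128,150) on the mat, rinser (218,140), panel (253,213), rack (220,267), mug (160,175), green tin (129,198). Side view agrees: white beakers at (219,184) and (202,158). Candidates for beakers: only the two whites; I'll check them in one crop.

```bash
python3 - <<'E'
from h import *
S=np.load('/tmp/scene0.npz'); T=np.load('/tmp/side0.npz')
def comps(m,P,name,minA=60):
    n,l,s,c=cv2.connectedComponentsWithStats(m.astype(np.uint8))
    for k in range(1,n):
        if s[k,4]<minA: continue
        q=P[l==k]; r=cv2.minAreaRect(q[:,:2].astype(np.float32))
        print(name,'px',c[k].round(),'A',s[k,4],'rect',np.round(r[0],1),np.round(r[1],1),round(r[2],1),'z',np.percentile(q[:,2],[5,50,95]).round(1))
for nm,D in(('scene',S),('side',T)):
    P=D['P'];d=D['d'];p=D['p'].astype(int)
    ws=(d>0)&(P[...,0]>150)&(P[...,0]<900)&(abs(P[...,1])<650)
    comps(ws&(P[...,2]>103)&(P[...,2]<125),P,nm+' z110')
    comps(ws&(P[...,2]>36)&(P[...,2]<46),P,nm+' z40')
    comps(ws&(P[...,2]>70)&(P[...,2]<81)&(P[...,1]<-50),P,nm+' z75')
    comps(ws&(P[...,2]>58)&(P[...,2]<68)&(P[...,1]<100),P,nm+' z64')
    hsv=cv2.cvtColor(D['p'],cv2.COLOR_BGR2HSV)
    comps(ws&(abs(P[...,2])<4)&(hsv[...,2]>165)&(hsv[...,1]<60),P,nm+' panel',200)
a=cv2.resize(S['p'][130:290,270:480],None,fx=2,fy=2,interpolation=2); b=cv2.resize(S['p'][100:230,80:270],None,fx=2,fy=2,interpolation=2)
o=np.zeros((600,420,3),np.uint8);o[:320,:420]=a;o[320:580,:380]=b;cv2.imwrite('pics/crop1.png',o)
E
```

```text
scene z110 px [356. 151.] A 345 rect [377.  221.4] [64.3 63.1] 34.9 z [106.4 110.3 112.4]
scene z110 px [321. 173.] A 399 rect [500.6 166.1] [62.8 61.9] 21.0 z [106.7 110.4 112.6]
scene z110 px [401. 196.] A 467 rect [480.9 365.5] [62.6 63. ] 45.5 z [106.3 110.5 112.5]
scene z110 px [451. 211.] A 517 rect [472. 482.] [61.6 64.4] 66.0 z [105.7 110.4 112.6]
scene z110 px [340. 213.] A 445 rect [600.7 250.1] [58.2 57.5] 30.9 z [106.4 110.4 112.4]
scene z110 px [314. 268.] A 719 rect [761.3 247.2] [60.5 61.8] 27.1 z [105.6 115.4 117.4]
scene z110 px [361. 282.] A 225 rect [738.6 344.2] [90.7 35.5] 84.2 z [104.1 114.3 124.4]
scene z40 px [218. 146.] A 161 rect [ 453.2 -177.4] [120.9 126.6] 89.9 z [36.8 38.7 43.7]
scene z40 px [162. 184.] A 65 rect [ 674.1 -225.5] [27.5 70.1] 47.1 z [36.4 41.1 45.5]
scene z40 px [316. 197.] A 61 rect [521.2 166.3] [21.6 59.1] 0.9 z [36.4 40.3 45.5]
scene z40 px [132. 206.] A 96 rect [ 776.1 -249.2] [48.4 99.5] 41.1 z [37.1 40.8 45.2]
scene z40 px [390. 218.] A 67 rect [499.6 363.6] [61.8 25.6] 84.1 z [36.4 41.  45.4]
scene z40 px [435. 232.] A 77 rect [492
[... 1972 characters left out ...]
8]
side z75 px [336. 243.] A 355 rect [ 753.6 -268.6] [72.6 82.3] 80.4 z [71.9 78.6 80.7]
side z75 px [304. 238.] A 62 rect [ 665.  -225.1] [23.3 64.2] 64.9 z [70.6 75.7 80.3]
side z75 px [299. 250.] A 89 rect [ 633.  -264.1] [28.1 94.2] 64.1 z [70.8 74.9 80.3]
side z75 px [305. 290.] A 694 rect [ 596.5 -406.5] [252.   60.4] 11.6 z [71.6 76.4 79.2]
side z64 px [233. 247.] A 408 rect [ 452.3 -180.6] [84.3 82.7] 66.1 z [60.4 63.8 66.7]
side z64 px [338. 252.] A 71 rect [ 747.3 -302.1] [15.8 76. ] 74.0 z [58.6 63.1 67.6]
side z64 px [311. 293.] A 149 rect [ 605.6 -418.6] [236.6  14.4] 6.6 z [58.8 64.  67.5]
side panel px [267. 215.] A 1915 rect [645.   20.8] [202.1 370.2] 0.1 z [-2.7  0.7  3.4]
```

View pics/crop1.png

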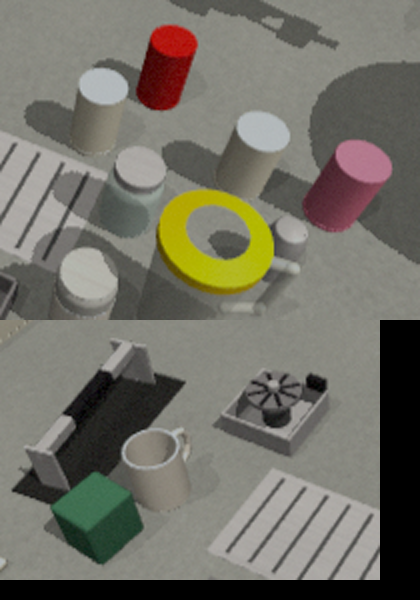

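Crop confirms: two plain white beakers at scene (319,187) and (396,208); red and pink ones excluded. Hook is on its mat, rinser pad clear. Now hook, rack and panel orientation.

```bash
python3 - <<'E'
from h import *
for nm in('scene','side'):
    D=np.load(f'/tmp/{nm}0.npz');P=D['P'];d=D['d'];hsv=cv2.cvtColor(D['p'],cv2.COLOR_BGR2HSV)
    def rect(m,t):
        n,l,s,c=cv2.connectedComponentsWithStats(m.astype(np.uint8));k=1+s[1:,4].argmax();q=P[l==k][:,:2].astype(np.float32)
        b=cv2.boxPoints(cv2.minAreaRect(q));print(nm,t,b.round().tolist());return q
    b=(d>0)
    q=rect(b&(P[...,2]>71)&(P[...,2]<81)&(P[...,1]<-330)&(P[...,1]>-500)&(P[...,0]>400)&(P[...,0]<800),'hook')
    m=q.mean(0);u=np.linalg.svd(q-m,full_matrices=0)[2][0];u*=np.sign(u[0]);t=(q-m)@u;w=(q-m)@np.array([-u[1],u[0]])
    print('yaw',np.arctan2(u[1],u[0]),'ends',m+u*t.min(),m+u*t.max(),'width far',np.ptp(w[t>t.max()-6]),'near',np.ptp(w[t<t.min()+6]))
    rect(b&(P[...,2]>36)&(P[...,2]<46)&(P[...,0]>740)&(P[...,1]<190),'rack')
    rect(b&(abs(P[...,2])<5)&(hsv[...,2]<45)&(P[...,1]<-300)&(P[...,0]>300)&(P[...,0]<900),'mat')
    rect(b&(abs(P[...,2])<5)&(hsv[...,2]>150)&(P[...,1]>-200)&(P[...,1]<230)&(P[...,0]>400)&(P[...,0]<770),'panel')
E
```

```text
scene hook [[471.0, -399.0], [479.0, -459.0], [728.0, -423.0], [719.0, -363.0]]
yaw 0.16785985 ends [ 474.45923 -427.08655] [ 722.8267  -384.99957] width far 44.402992 near 60.84648
scene rack [[763.0, 174.0], [765.0, -83.0], [855.0, -82.0], [853.0, 175.0]]
scene mat [[450.0, -358.0], [461.0, -467.0], [717.0, -439.0], [706.0, -331.0]]
scene panel [[543.0, -133.0], [716.0, -134.0], [718.0, 207.0], [545.0, 208.0]]
side hook [[467.0, -402.0], [479.0, -461.0], [726.0, -411.0], [714.0, -352.0]]
yaw 0.16575871 ends [ 473.39136 -433.0721 ] [ 721.53516 -391.5592 ] width far 43.87107 near 57.143932
side rack [[759.0, 178.0], [761.0, -89.0], [854.0, -88.0], [852.0, 179.0]]
side mat [[447.0, -358.0], [457.0, -470.0], [758.0, -444.0], [748.0, -332.0]]
side panel [[541.0, 219.0], [543.0, -190.0], [769.0, -189.0], [767.0, 220.0]]
```

Call:
step_arm:
  series: [25,-52,0,0.05,0,25,-52,0,0.05,0,25,-52,0,0.05,0,25,-52,0,0.05,0,25,-52,0,0.05,0,25,-52,0,0.05,0,25,-52,0,0.05,0,25,-52,0,0.05,0,25,-52,0,0,0,25,-52,0,0,0,25,-52,0,0,0,25,-52,0,0,0,25,-52,0,0,0,25,-52,0,0,0,25,-52,0,0,0,25,-52,0,0,0,25,-52,0,0,0,25,-52,0,0,0]

```text
clock: 2.4
eef_pos: [597.6, -407.7, 230.1]
eef_rot: [3.141, -0.0, -3.012]
wrist_force: [0.7, 0.8, 0.8]
finger_gap: 93.9
finger_force: 0.0
```

Call:
step_arm:
  series: [0,0,-40,0.037,0,0,0,-40,0,0,0,0,-40,0,0,0,0,-30,0,0,0,0,-8,0,0,0,0,0,0,0,0,0,0,0,1,0,0,0,0,1,0,0,0,0,1,0,0,0,0,1,0,0,0,0,1,0,0,0,0,1,0,0,0,0,1,0,0,0,0,1]
  squeeze: 50

```text
clock: 4.15
eef_pos: [597.1, -406.2, 72.5]
eef_rot: [-3.141, 0.0, -2.975]
wrist_force: [0.3, -1.2, -2.1]
finger_gap: 19.7
finger_force: 50.0
```

Call:
step_arm:
  series: [0,0,40,0,1,0,0,45,0,1,0,0,45,0,1,9,56,0,0,1,9,57,0,-0.04,1,9,57,0,-0.04,1,9,57,0,-0.04,1,9,57,0,-0.047,1,9,57,0,0,1,9,57,0,0,1,8,54,0,0,1,0,0,0,0,1,0,0,-40,0,1,0,0,-20,0,1,0,0,0,0,1,0,0,0,0,1]

```text
clock: 6.15
eef_pos: [668.7, 45.6, 143.8]
eef_rot: [3.142, 0.002, 3.14]
wrist_force: [0.2, -0.3, -1.7]
finger_gap: 19.8
finger_force: 50.0
```

```bash
cat > look.py <<'E'
from h import *
import sys
i,p,d=grab("scene");P=pts(i,p,d);b=d>0
def rect(m,t):
    n,l,s,c=cv2.connectedComponentsWithStats(m.astype(np.uint8))
    if n<2: return
    k=1+s[1:,4].argmax();q=P[l==k][:,:2].astype(np.float32);r=cv2.minAreaRect(q);print(t,np.round(r[0],1),np.round(r[1],1),round(r[2],2),cv2.boxPoints(r).round().tolist());return q
rect(b&(P[...,2]>36)&(P[...,2]<46)&(P[...,0]>520)&(P[...,1]<200)&(P[...,1]>-115),'rack')
cv2.imwrite(sys.argv[1],p[100:340,100:400])
np.savez('/tmp/l.npz',p=p,d=d,P=P)
E
python3 look.py pics/l1.png; python3 - <<'E'
from h import *
D=np.load('/tmp/l.npz');P=D['P'];m=(D['d']>0)&(P[...,0]>760)&(P[...,0]<830)&(P[...,1]>-20)&(P[...,1]<110)&(P[...,2]>75)&(P[...,2]<150)
q=P[m];print(len(q),q.min(0),q.max(0))
E
```

```text
rack [808.5  45.7] [ 90.1 257. ] 0.75 [[762.0, 174.0], [765.0, -83.0], [855.0, -82.0], [852.0, 175.0]]
392 [760.28682244  23.48502707  75.94975571] [796.82023143  68.79963379 149.99173383]
```

View pics/l1.png

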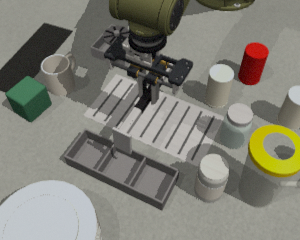

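Paddle (222,245 in full frame) hangs over the middle pocket. Lower and drag.

Call:
step_arm:
  series: [0,0,-30,0,1,0,0,-25,0,1,0,0,-9,0,1,0,0,0,0,1,-10,0,0,0,1,-8,0,0,0,1,-6,0,0,0,1,-8,0,0,0,1,-10,0,0,0,1,-10,0,0,0,1,-10,0,0,0,1,-10,0,0,0,1,-10,0,0,0,1,-10,0,0,0,1,-10,0,0,0,1,-10,0,0,0,1,-10,0,0,0,1,-8,0,0,0,1,-6,0,0,0,1,0,0,0,0,1]

```text
clock: 8.7
eef_pos: [531.5, 46.0, 78.4]
eef_rot: [-3.142, -0.001, 3.141]
wrist_force: [-0.0, -0.7, -2.0]
finger_gap: 20.1
finger_force: 50.0
```

```bash
python3 look.py pics/l2.png
```

```text
rack [691.9  45. ] [257.2  90.4] 89.88 [[646.0, -84.0], [737.0, -84.0], [737.0, 173.0], [647.0, 174.0]]
```

Call:
step_arm:
  series: [-8,0,0,0,1,-10,0,0,0,1,-10,0,0,0,1,-10,0,0,0,1,-10,0,0,0,1,-8,0,0,0,1,-5,0,0,0,1,0,0,0,0,1,10,0,0,0,1,10,0,0,0,1,0,0,10,0,1,0,0,30,0,1,0,0,40,0,1,0,0,42,0,1]

```text
clock: 10.5
eef_pos: [490.8, 46.0, 202.2]
eef_rot: [-3.142, -0.0, 3.141]
wrist_force: [0.0, 1.0, -1.7]
finger_gap: 19.6
finger_force: 50.0
```

```bash
python3 look.py pics/l3.png
```

```text
rack [656.6  67.7] [256.6  91. ] 89.78 [[611.0, -60.0], [702.0, -61.0], [703.0, 196.0], [612.0, 196.0]]
```

Rack was knocked to (657,68) but still stands wholly on the panel (panel x 544–717, y −134–207). Now return the hook.

Call:
step_arm:
  series: [14,-56,0,0,1,14,-57,0,0.03,1,14,-57,0,0.03,1,14,-57,0,0.03,1,14,-57,0,0.03,1,14,-57,0,0.02,1,14,-57,0,0,1,11,-52,0,0,1,0,0,0,0,1,0,0,-50,0,1,0,0,-40,0,1,0,0,-25,0,1,0,0,-6,0,1,0,0,-4,0,1,0,0,-2,0,1,0,0,0,0,1]

```text
clock: 12.55
eef_pos: [600.3, -404.2, 74.2]
eef_rot: [-3.141, 0.001, -3.002]
wrist_force: [-0.3, 0.2, -2.0]
finger_gap: 20.0
finger_force: 50.0
```

Call:
step_arm:
  series: [0,0,-1.5,0,1,0,0,-0.5,0,1,0,0,0,0,1]

```text
clock: 12.92
eef_pos: [600.4, -404.2, 72.0]
eef_rot: [-3.141, 0.001, -3.002]
wrist_force: [2.4, 0.3, 0.8]
finger_gap: 19.4
finger_force: 50.0
```

Call:
step_arm:
  series: [0,0,0,0,0.3,0,0,0,0,0,0,0,0,0,0,0,0,0,0,0,0,0,20,0,0,0,0,40,0,0,0,0,50,0,0,0,0,48,0,0]

```text
clock: 13.92
eef_pos: [600.0, -404.0, 233.0]
eef_rot: [-3.14, 0.001, -3.002]
wrist_force: [0.6, -0.3, 0.4]
finger_gap: 93.4
finger_force: 0.0
```

```bash
python3 - <<'E'
from h import *
i,p,d=grab("side");P=pts(i,p,d);hsv=cv2.cvtColor(p,cv2.COLOR_BGR2HSV);b=d>0
q=P[b&(P[...,2]>71)&(P[...,2]<81)&(P[...,1]<-330)&(P[...,1]>-500)&(P[...,0]>400)&(P[...,0]<800)][:,:2].astype(np.float32)
print(cv2.boxPoints(cv2.minAreaRect(q)).round().tolist())
cv2.imwrite('pics/s2.png',cv2.resize(p[150:350,190:390],None,fx=2,fy=2))
E
```

```text
[[470.0, -393.0], [481.0, -452.0], [728.0, -409.0], [718.0, -350.0]]
```

View pics/s2.png

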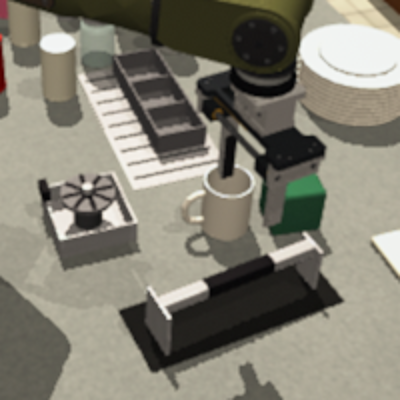

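Call:
step_arm:
  series: [-8.5,47.5,0,-0.1425,0,-8.5,47.5,0,-0.1425,0,-8.5,47.5,0,-0.1425,0,-8.5,47.5,0,-0.1425,0,-8.5,47.5,0,-0.1425,0,-8.5,47.5,0,-0.1425,0,-8.5,47.5,0,-0.1425,0,-8.5,47.5,0,-0.1425,0,-8.5,47.5,0,-0.1425,0,-8.5,47.5,0,-0.1425,0,-8.5,47.5,0,-0.1425,0,-8.5,47.5,0,-0.1425,0]

```text
clock: 15.48
eef_pos: [497.8, 167.5, 230.9]
eef_rot: [3.14, -0.0, 1.566]
wrist_force: [0.5, -0.5, 0.6]
finger_gap: 94.2
finger_force: 0.0
```

Hook stands on the mat (crop 240,290); rack on the panel. Refine on the beaker with the wrist camera.

```bash
cat > wr.py <<'E'
from h import *
import sys
zlo,zhi=float(sys.argv[1]),float(sys.argv[2])
print(manip.read_state()["eef_pos"])
i,p,d=grab("wrist");P=pts(i,p,d);m=(d>0)&(P[...,2]>zlo)&(P[...,2]<zhi)
n,l,s,c=cv2.connectedComponentsWithStats(m.astype(np.uint8))
for k in range(1,n):
    if s[k,4]>150:
        q=P[l==k];(x,y),r=cv2.minEnclosingCircle(q[:,:2].astype(np.float32));print(s[k,4],c[k].round(),round(x,1),round(y,1),'r',round(r,1),np.median(q[:,2]).round(1), np.median(p[l==k],0))
E
python3 wr.py 100 120
```

```text
[497.76580007 167.47299427 230.87586088]
585 [233.   6.] 479.3 344.4 r 24.4 110.1 [154. 148. 147.]
1004 [457.  30.] 689.5 322.2 r 35.8 110.4 [51. 55. 57.]
3356 [361. 109.] 598.3 249.3 r 29.9 110.8 [141. 146. 152.]
1184 [501. 116.] 746.4 245.0 r 30.8 107.9 [63. 67. 70.]
3629 [129. 141.] 375.5 221.3 r 32.2 110.6 [ 15.  20. 153.]
3021 [256. 195.] 498.6 165.7 r 31.8 110.7 [165. 159. 157.]
```

Call:
step_arm:
  series: [0.8,-1.8,-50,0,0,0,0,-50,0,0,0,0,-30,0,0,0,0,-10,0,0,0,0,0,0,0,0,0,0,0,1,0,0,0,0,1,0,0,0,0,1,0,0,0,0,1,0,0,0,0,1,0,0,0,0,1,0,0,10,0,1,0,0,30,0,1,0,0,40,0,1,0,0,40,0,1,0,0,0,0,1]
  squeeze: 40

```text
clock: 17.52
eef_pos: [499.8, 164.4, 212.5]
eef_rot: [3.137, -0.001, 1.571]
wrist_force: [-0.5, -1.1, -1.9]
finger_gap: 64.3
finger_force: 40.0
```

Call:
step_arm:
  series: [-5.7,-43,0,0,1,-5.7,-43,0,0,1,-5.7,-43,0,0,1,-5.7,-43,0,0,1,-5.7,-43,0,0,1,-5.7,-43,0,0,1,-5.7,-43,0,0,1,-5.7,-43,0,0,1,0,0,0,0,1,0,0,-25,0,1,0,0,-15,0,1,0,0,0,0,1]

```text
clock: 19.02
eef_pos: [452.9, -179.1, 168.3]
eef_rot: [-3.139, -0.001, 1.571]
wrist_force: [0.3, -0.1, -1.7]
finger_gap: 64.4
finger_force: 40.0
```

```bash
cat > cupz.py <<'E'
from h import *
import sys
x,y=map(float,sys.argv[1:3])
i,p,d=grab("side");P=pts(i,p,d)
m=(d>0)&(abs(P[...,0]-x)<45)&(abs(P[...,1]-y)<50)
# lateral profile
for z in range(30,200,8):
    q=P[m&(abs(P[...,2]-z)<4)]
    if len(q): print(z,len(q),q[:,0].min().round(),q[:,0].max().round(),q[:,1].min().round())
u=np.array([x,y,100])-i["eye"];c=R(i).T@u;F=f(i,p);a=int(c[0]/c[2]*F+i["cx"]);b=int(c[1]/c[2]*F+i["cy"])
cv2.imwrite(sys.argv[3],cv2.resize(p[max(b-80,0):b+80,max(a-80,0):a+80],None,fx=3,fy=3,interpolation=2))
E
python3 cupz.py 454 -179 pics/p1.png
```

```text
30 25 432.0 472.0 -204.0
38 3 441.0 455.0 -204.0
54 12 412.0 488.0 -221.0
62 206 411.0 494.0 -224.0
70 24 415.0 490.0 -220.0
78 16 420.0 476.0 -211.0
86 45 420.0 477.0 -212.0
94 40 419.0 477.0 -213.0
102 43 420.0 477.0 -213.0
110 41 420.0 476.0 -212.0
118 46 421.0 477.0 -212.0
126 43 420.0 477.0 -213.0
134 39 420.0 477.0 -212.0
142 51 416.0 488.0 -213.0
150 54 414.0 495.0 -213.0
158 66 410.0 496.0 -213.0
166 61 410.0 495.0 -211.0
174 63 409.0 495.0 -213.0
182 80 409.0 495.0 -211.0
190 259 409.0 494.0 -212.0
198 21 409.0 495.0 -192.0
```

View pics/p1.png

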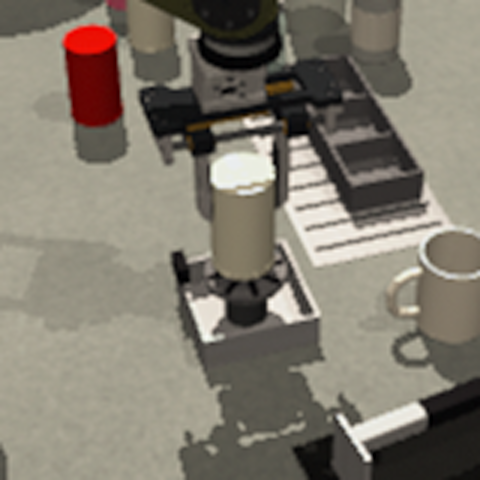

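Beaker (243,220 in crop) is centred above the pad. Press.

Call:
step_arm:
  series: [0,0,-8,0,1,0,0,-3,0,1,0,0,-3,0,1,0,0,-3,0,1,0,0,-3,0,1,0,0,-3,0,1]
  squeeze: 50

```text
clock: 19.82
eef_pos: [453.4, -180.0, 146.7]
eef_rot: [3.141, 0.0, 1.571]
wrist_force: [-3.6, 1.0, 7.2]
finger_gap: 64.0
finger_force: 50.0
```

Call:
step_arm:
  series: [0,0,-3,0,1,0,0,-3,0,1,0,0,-2,0,1,0,0,0,0,1]

```text
clock: 20.32
eef_pos: [453.4, -180.0, 139.0]
eef_rot: [3.141, 0.0, 1.571]
wrist_force: [-3.6, 1.3, 10.5]
finger_gap: 64.2
finger_force: 50.0
```

Call:
step_arm:
  series: [0,0,-2,0,1,0,0,-1,0,1,0,0,0,0,1]

```text
clock: 20.7
eef_pos: [453.6, -180.2, 138.5]
eef_rot: [3.14, 0.001, 1.571]
wrist_force: [-16.4, 5.3, 40.6]
finger_gap: 64.4
finger_force: 50.1
```

Call:
step_arm:
  series: [0,0,1,0,1,0,0,0,0,1,0,0,0,0,1]

```text
clock: 21.08
eef_pos: [453.5, -180.1, 138.6]
eef_rot: [3.14, 0.001, 1.571]
wrist_force: [-11.3, 4.0, 28.9]
finger_gap: 64.5
finger_force: 50.1
```

Call:
step_arm:
  series: [0,0,0,0,1,0,0,0,0,1,0,0,0,0,1,0,0,0,0,1,0,0,0,0,1,0,0,0,0,1,0,0,0,0,1,0,0,0,0,1,0,0,0,0,1,0,0,0,0,1,0,0,0,0,1,0,0,0,0,1,0,0,0,0,1,0,0,0,0,1]

```text
clock: 22.82
eef_pos: [453.5, -180.1, 138.6]
eef_rot: [3.14, 0.001, 1.571]
wrist_force: [-10.8, 3.4, 28.9]
finger_gap: 64.2
finger_force: 50.1
```

Call:
step_arm:
  series: [0,0,0,0,1,0,0,0,0,1,0,0,0,0,1,0,0,0,0,1,0,0,0,0,1,0,0,0,0,1,0,0,0,0,1,0,0,0,0,1,0,0,0,0,1,0,0,0,0,1,0,0,0,0,1,0,0,0,0,1,0,0,0,0,1,0,0,0,0,1]

```text
clock: 24.58
eef_pos: [453.5, -180.1, 138.6]
eef_rot: [3.14, 0.001, 1.571]
wrist_force: [-11.9, 3.9, 28.1]
finger_gap: 64.6
finger_force: 50.1
```

```bash
python3 look.py pics/l4.png
```

```text
rack [657.   67.4] [257.   90.3] 89.74 [[611.0, -61.0], [702.0, -61.0], [703.0, 196.0], [612.0, 196.0]]
```

Call:
step_arm:
  series: [0,0,10,0,1,0,0,25,0,1,0,0,30,0,1,28,23,0,0,1,29,23,0,0,1,29,23,0,0,1,29,23,0,0,1,29,23,0,0,1,29,24,0,0,1,28,24,0,0,1,0,0,0,0,1,0,0,-20,0,1,0,0,-10,0,1,0,0,-10,0,1,0,0,0,0,1]
  squeeze: 40

```text
clock: 26.5
eef_pos: [654.0, -17.1, 160.9]
eef_rot: [-3.141, -0.0, 1.571]
wrist_force: [-0.1, 0.3, -0.7]
finger_gap: 64.2
finger_force: 40.0
```

```bash
cat > rk.py <<'E'
from h import *
import sys
print(manip.read_state()["eef_pos"])
for n in("scene","side","wrist"):
    i,p,d=grab(n);P=pts(i,p,d);b=d>0
    m=b&(P[...,2]>36)&(P[...,2]<46)&(P[...,0]>520)&(P[...,0]<740)&(P[...,1]<200)&(P[...,1]>-115);q=P[m]
    if len(q)>20: print(n,cv2.boxPoints(cv2.minAreaRect(q[:,:2].astype(np.float32))).round(1).tolist())
    c=P[b&(P[...,2]>60)&(P[...,2]<85)&(abs(P[...,0]-655)<50)&(abs(P[...,1]+17)<50)]
    if len(c): print('  cup',np.percentile(c,[2,98],0).round(1).tolist())
    if n==sys.argv[1]:
        u=np.array([655,20,60])-i["eye"];c=R(i).T@u;F=f(i,p);x=int(c[0]/c[2]*F+i["cx"]);y=int(c[1]/c[2]*F+i["cy"])
        cv2.imwrite(sys.argv[2],cv2.resize(p[max(y-75,0):y+75,max(x-90,0):x+90],None,fx=3,fy=3,interpolation=2))
E
python3 rk.py side pics/r1.png
```

```text
[654.01255535 -17.07436618 160.88902237]
scene [[610.2000122070312, -60.599998474121094], [701.7000122070312, -60.900001525878906], [702.5999755859375, 195.60000610351562], [611.0999755859375, 195.89999389648438]]
  cup [[641.8, -36.8, 71.2], [687.1, 16.9, 84.9]]
side [[602.5, 196.1999969482422], [611.9000244140625, -68.69999694824219], [698.0999755859375, -65.5999984741211], [688.7000122070312, 199.1999969482422]]
  cup [[621.4, -49.5, 72.2], [680.9, -13.7, 84.4]]
wrist [[611.7999877929688, 157.39999389648438], [612.0999755859375, -34.0], [700.5, -33.79999923706055], [700.2000122070312, 157.60000610351562]]
  cup [[625.8, -2.9, 75.8], [682.8, 16.6, 84.5]]
```

View pics/r1.png

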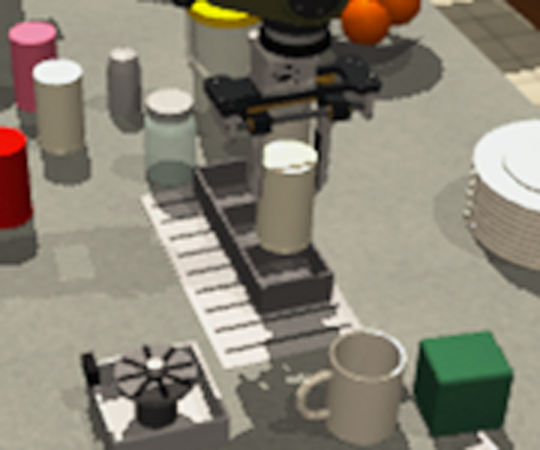

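Call:
step_arm:
  series: [2,0,-20,0,1,0,0,-20,0,1,0,0,-14,0,1,0,0,-6,0,1,0,0,-3,0,1,0,0,0,0,1]

```text
clock: 27.4
eef_pos: [656.5, -16.9, 98.7]
eef_rot: [3.141, 0.0, 1.571]
wrist_force: [0.8, -0.2, -1.0]
finger_gap: 64.7
finger_force: 40.0
```

Call:
step_arm:
  series: [0,0,-2,0,1,0,0,-1.5,0,1,0,0,-1,0,1,0,0,0,0,1]

```text
clock: 27.9
eef_pos: [656.3, -16.8, 94.0]
eef_rot: [3.142, -0.0, 1.571]
wrist_force: [0.6, 0.2, -1.4]
finger_gap: 64.3
finger_force: 40.0
```

Call:
step_arm:
  series: [0,0,-1,0,1,0,0,-1,0,1,0,0,0,0,1]

```text
clock: 28.28
eef_pos: [656.4, -16.9, 93.8]
eef_rot: [3.141, 0.0, 1.571]
wrist_force: [-8.8, 0.4, 14.8]
finger_gap: 64.4
finger_force: 40.0
```

Call:
step_arm:
  series: [0,0,1,0,1,0,0,0,0,0.2,0,0,0,0,0,0,0,0,0,0,0,0,0,0,0,0,0,25,0,0,0,0,50,0,0,0,0,62,0,0,-19.5,42,0,0,0,-19.5,42,0,0,0,-19.5,42,0,0,0,-19.5,42,0,0,0,-19.5,42,0,0,0,-19.5,42,0,0,0,-19.5,42,0,0,0,-19.5,42,0,0,0,-19.5,42,0,0,0,0,0,0,0,0]

```text
clock: 30.52
eef_pos: [479.4, 363.3, 229.8]
eef_rot: [-3.141, -0.0, 1.574]
wrist_force: [0.4, -1.0, -0.4]
finger_gap: 94.1
finger_force: 0.0
```

```bash
python3 wr.py 100 120; python3 rk.py side pics/r2.png
```

```text
[479.42995832 363.33825737 229.7790685 ]
4171 [246.  69.] 470.1 480.8 r 31.9 110.7 [126. 109. 155.]
205 [462. 133.] 679.7 425.5 r 6.9 110.3 [71. 77. 80.]
3058 [255. 192.] 479.2 364.9 r 31.9 110.7 [163. 157. 155.]
1029 [446. 197.] 697.0 350.9 r 45.7 110.6 [59. 65. 67.]
1030 [165. 326.] 377.5 213.4 r 30.5 110.6 [  4.   8. 106.]
[480.29905433 361.8697021  229.7691896 ]
scene [[611.0, 195.8000030517578], [611.5, -62.0], [702.7000122070312, -61.79999923706055], [702.2999877929688, 195.89999389648438]]
  cup [[648.3, -34.3, 61.1], [688.9, 17.0, 84.4]]
side [[608.7000122070312, -64.4000015258789], [699.7000122070312, -64.5], [700.0, 198.3000030517578], [609.0, 198.39999389648438]]
  cup [[623.5, -51.8, 60.8], [680.4, -9.3, 84.5]]
wrist [[605.5, 165.39999389648438], [611.7999877929688, 102.19999694824219], [673.4000244140625, 108.4000015258789], [667.0, 171.60000610351562]]
```

View pics/r2.png

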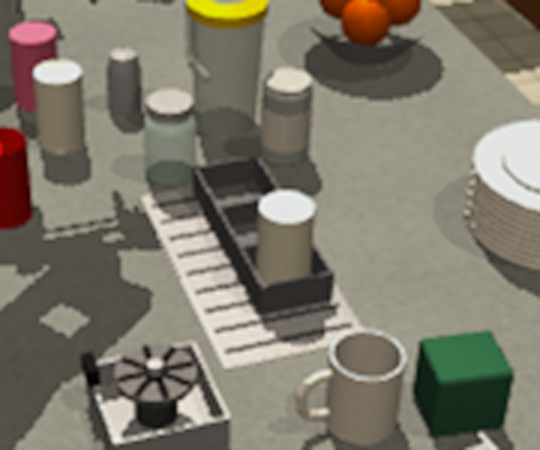

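First beaker (286,235) stands in the near pocket. Grip the second.

Call:
step_arm:
  series: [0,2,-50,0,0,0,0,-50,0,0,0,0,-30,0,0,0,0,-8,0,0,0,0,0,0,0,0,0,0,0,1,0,0,0,0,1,0,0,0,0,1,0,0,0,0,1,0,0,0,0,1,0,0,0,0,1,0,0,10,0,1,0,0,30,0,1,0,0,40,0,1,0,0,40,0,1,0,0,0,0,1]
  squeeze: 40

```text
clock: 32.72
eef_pos: [481.6, 363.6, 215.3]
eef_rot: [3.137, -0.003, 1.571]
wrist_force: [0.4, -0.3, -2.4]
finger_gap: 65.0
finger_force: 39.9
```

Call:
step_arm:
  series: [-2.4,-45.3,0,0,1,-2.4,-45.3,0,0,1,-2.4,-45.3,0,0,1,-2.4,-45.3,0,0,1,-2.4,-45.3,0,0,1,-2.4,-45.3,0,0,1,-2.4,-45.3,0,0,1,-2.4,-45.3,0,0,1,-2.4,-45.3,0,0,1,-2.4,-45.3,0,0,1,-2.4,-45.3,0,0,1,-2.4,-45.3,0,0,1,0,0,0,0,1,0,0,-30,0,1,0,0,-17,0,1,0,0,0,0,1]

```text
clock: 34.72
eef_pos: [451.3, -179.4, 163.5]
eef_rot: [-3.139, -0.002, 1.571]
wrist_force: [-0.4, 0.7, -1.5]
finger_gap: 64.3
finger_force: 39.9
```

```bash
python3 cupz.py 454 -179 pics/p2.png | sed -n '1,10p'
```

```text
30 23 432.0 467.0 -206.0
38 2 450.0 460.0 -201.0
54 12 419.0 478.0 -219.0
62 170 411.0 495.0 -223.0
70 29 419.0 491.0 -222.0
78 41 416.0 480.0 -213.0
86 50 417.0 479.0 -213.0
94 41 417.0 479.0 -211.0
102 44 417.0 480.0 -210.0
110 43 417.0 479.0 -211.0
```

Centred as before; press and hold.

Call:
step_arm:
  series: [2,0,-6,0,1,0,0,-3,0,1,0,0,-3,0,1,0,0,-3,0,1,0,0,-3,0,1,0,0,-3,0,1,0,0,-2,0,1,0,0,0,0,1]
  squeeze: 50

```text
clock: 35.78
eef_pos: [454.3, -180.5, 142.6]
eef_rot: [3.141, 0.0, 1.571]
wrist_force: [-3.8, 1.6, 9.0]
finger_gap: 64.2
finger_force: 49.9
```

Call:
step_arm:
  series: [0,0,-2,0,1,0,0,-2,0,1,0,0,0,0,1]

```text
clock: 36.15
eef_pos: [454.4, -180.8, 140.8]
eef_rot: [3.14, 0.001, 1.571]
wrist_force: [-14.1, 4.7, 36.3]
finger_gap: 64.4
finger_force: 50.1
```

Call:
step_arm:
  series: [0,0,0.7,0,1,0,0,0,0,1,0,0,0,0,1,0,0,0,0,1,0,0,0,0,1,0,0,0,0,1,0,0,0,0,1,0,0,0,0,1,0,0,0,0,1,0,0,0,0,1,0,0,0,0,1,0,0,0,0,1,0,0,0,0,1,0,0,0,0,1,0,0,0,0,1,0,0,0,0,1]

```text
clock: 38.15
eef_pos: [454.3, -180.8, 140.9]
eef_rot: [3.14, 0.001, 1.571]
wrist_force: [-11.4, 3.6, 28.4]
finger_gap: 64.6
finger_force: 50.0
```

Call:
step_arm:
  series: [0,0,0,0,1,0,0,0,0,1,0,0,0,0,1,0,0,0,0,1,0,0,0,0,1,0,0,0,0,1,0,0,0,0,1,0,0,0,0,1,0,0,0,0,1,0,0,0,0,1,0,0,0,0,1,0,0,0,0,1,0,0,0,0,1,0,0,0,0,1]

```text
clock: 39.9
eef_pos: [454.3, -180.8, 140.9]
eef_rot: [3.14, 0.001, 1.571]
wrist_force: [-11.3, 3.6, 28.8]
finger_gap: 64.6
finger_force: 50.0
```

```bash
python3 look.py pics/l5.png
```

```text
rack [656.6  67.7] [ 91.2 256.4] 0.07 [[611.0, 196.0], [611.0, -61.0], [702.0, -60.0], [702.0, 196.0]]
```

Call:
step_arm:
  series: [0,0,10,0,1,0,0,30,0,1,0,0,45,0,1,25,31,0,0,1,25,31,0,0,1,25,31,0,0,1,25,31,0,0,1,25,31,0,0,1,25,31,0,0,1,25,31,0,0,1,27,31,0,0,1,0,0,0,0,1,0,0,-30,0,1,0,0,-25,0,1,0,0,0,0,1]
  squeeze: 40

```text
clock: 41.82
eef_pos: [654.9, 66.8, 166.7]
eef_rot: [-3.138, 0.0, 1.57]
wrist_force: [0.5, 0.2, -0.9]
finger_gap: 64.2
finger_force: 39.9
```

```bash
sed -i 's/+17)<50/-67)<50/' rk.py; python3 rk.py scene pics/r3.png
```

```text
[654.93920431  66.84260487 166.72725338]
scene [[610.9000244140625, 195.60000610351562], [612.5, -61.20000076293945], [703.4000244140625, -60.70000076293945], [701.7999877929688, 196.1999969482422]]
  cup [[645.6, 17.4, 73.7], [686.2, 100.9, 84.6]]
side [[605.2999877929688, 199.10000610351562], [609.9000244140625, -64.80000305175781], [700.9000244140625, -63.20000076293945], [696.2000122070312, 200.6999969482422]]
  cup [[621.3, 37.0, 77.6], [642.4, 69.3, 84.8]]
wrist [[611.7999877929688, 52.70000076293945], [700.0999755859375, 52.599998474121094], [700.2000122070312, 194.5], [611.9000244140625, 194.5]]
  cup [[631.6, 88.8, 80.7], [679.7, 101.0, 85.0]]
```

View pics/r3.png

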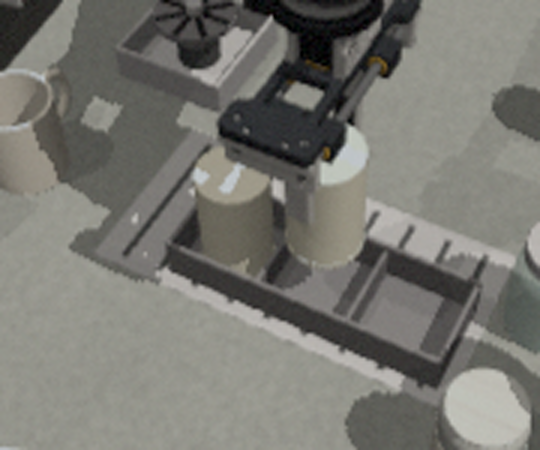

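Second beaker (325,195) hangs over the middle pocket, first (233,205) stands in its pocket. Lower.

Call:
step_arm:
  series: [1,-2,-20,0,1,0,0,-20,0,1,0,0,-16,0,1,0,0,-8,0,1,0,0,-4,0,1,0,0,-2,0,1,0,0,0,0,1]

```text
clock: 42.85
eef_pos: [657.2, 65.6, 99.0]
eef_rot: [3.141, -0.0, 1.571]
wrist_force: [0.1, 0.4, -2.2]
finger_gap: 64.5
finger_force: 39.9
```

Call:
step_arm:
  series: [0,0,-1.5,0,1,0,0,-1,0,1,0,0,-1,0,1,0,0,0,0,1]

```text
clock: 43.35
eef_pos: [657.2, 65.6, 96.3]
eef_rot: [3.141, -0.0, 1.571]
wrist_force: [-4.6, -0.5, 8.4]
finger_gap: 64.4
finger_force: 40.0
```

Contact with the floor. Release and retreat.

Call:
step_arm:
  series: [0,0,0.5,0,0.9,0,0,0,0,0.2,0,0,0,0,0,0,0,0,0,0,0,0,0,0,0,0,0,0,0,0,0,0,25,0,0,0,0,50,0,0,0,0,60,0,0,-40,-10,20,0,0,-50,-10,20,0,0,-50,-10,0,0,0,-50,0,0,0,0,0,0,0,0,0]

```text
clock: 45.1
eef_pos: [465.0, 35.6, 271.4]
eef_rot: [3.14, -0.0, 1.571]
wrist_force: [1.4, -0.7, 0.4]
finger_gap: 94.0
finger_force: 0.0
```

```bash
python3 look.py pics/x.png; python3 - <<'E'
from h import *
P=np.load('/tmp/l.npz')['P'];p=np.load('/tmp/l.npz')['p']
cv2.imwrite('pics/end.png',p)
E
python3 rk.py side pics/x2.png
```

```text
rack [656.7  67.3] [ 91.4 257.1] 0.12 [[611.0, 196.0], [611.0, -61.0], [703.0, -61.0], [702.0, 196.0]]
[466.62936635  35.54861454 271.51379442]
scene [[611.7000122070312, 195.8000030517578], [611.9000244140625, -60.29999923706055], [702.7000122070312, -60.20000076293945], [702.5, 195.89999389648438]]
  cup [[653.7, 17.5, 60.9], [688.6, 99.3, 84.7]]
side [[608.2999877929688, -67.30000305175781], [699.0999755859375, -67.5], [699.9000244140625, 195.39999389648438], [609.0999755859375, 195.6999969482422]]
  cup [[622.0, 37.4, 60.7], [641.8, 74.8, 83.4]]
wrist [[611.2000122070312, -61.79999923706055], [701.0, -61.79999923706055], [701.0, 195.39999389648438], [611.2999877929688, 195.39999389648438]]
  cup [[623.5, 41.8, 60.6], [652.9, 98.8, 84.6]]
```

View pics/end.png

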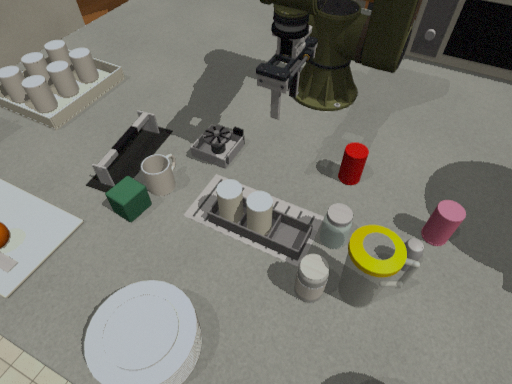

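Both beakers (230,200) and (259,212) stand in the rack. The rack lies inside the panel, the hook (128,148) is on its mat, and the bystanders are unmoved.

```bash
python3 -c "
from cell import manip
print(manip.sign_off())"
```

```text
the job is handed in; nothing more can be done
None
```

The job is done and handed in at about 45 s: the rack is on the draining panel (knocked about 3 cm mid-run, still about 11 mm inside the nearest edge), the hook is back on its mat, and both white beakers present were pressed fully down for over three seconds, right one first, then set mouth down in separate pockets.

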